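Pack the wax pucks and shut the box

TASK

Pack the ski wax for the trip: in the open white box, lay the cork disc on the black puck that already sits on the steel plate, then lay the red wax puck on the cork, so that all three lie flat in one neat stack centred on the plate, each set down gently and not dropped. Then shut the lid fully. The yellow puck and the other things on the bench stay where they are.

Things in the scene. Friction and masses are not known exactly. Their poses are not given: they have to be found in the camera images.
- lid (a joint): The flip-top lid's hinge angle: 0 = shut flat on the box, about 1.57 = standing upright, 1.9 = fully open. It starts standing open. Stiff hinge: it stays where it is left; about 1 to 2 N at the free edge moves it.
- lid_hinge (a point): Middle of the lid's hinge line, on the box's rim 64 mm above the bench, on the lid's inner face. The frame turns with the lid: z out of its outer face, -x from hinge to free edge, y along the hinge. The lid is a flat white plate, 190 mm from hinge to free edge (208 mm with the tab), 200 mm wide along the hinge, 8 mm thick.
- lid_tab (a point): End of the small grey tab (50 mm wide, 8 mm thick) in the middle of the lid's free edge, on the lid's outer face, 208 mm from the hinge line. Same axes as lid_hinge.
- box: White plastic box fixed to the bench, 190 mm (its x) by 200 mm (its y) outside, 64 mm high, walls and floor 5 mm thick. Origin: centre of its underside on the bench, z up; the hinge lies along its +x rim, which faces the robot's right side.
- plate_top (a point): Centre of the top face of the round steel plate (110 mm across, 5 mm thick), fixed in the middle of the box's floor; the top face lies 10 mm above the bench. Same axes as the box.
- black_puck: Round disc, 56 mm across and 16 mm thick, lying flat, black wax; already on the plate in the box, the bottom of the stack. Origin: centre of its underside, z up.
- cork_disc: Round disc, 56 mm across and 12 mm thick, lying flat, dark brown cork. Origin: centre of its underside, z up.
- red_puck: Round disc, 56 mm across and 16 mm thick, lying flat, red wax. Origin: centre of its underside, z up.
- yellow_puck: Round disc, 56 mm across and 16 mm thick, lying flat, yellow wax; not to be packed, stays on the bench. Origin: centre of its underside, z up.
- scraper: Blue plastic scraper, 140 x 60 x 5 mm, flat on the bench; bystander. Origin: centre of its underside, x along its length.
- nylon_brush: Red nylon brush, 120 x 55 x 34 mm, bristles down; bystander. Origin: centre of its underside, x along its length.
- steel_brush: Steel-bristle brush with a wooden back, 120 x 55 x 32 mm, bristles down; bystander. Origin as above.
- wax_block0: Green wax block, 90 x 42 x 24 mm; bystander. Origin: centre of its underside, x along its length.
- wax_block1: The other green wax block, 90 x 42 x 24 mm; bystander. Origin as above.
Things that resemble listed ones, but are neither listed nor needed, are in the scene too. What is shaped like the cork_disc but blue is not meant. Leave any blue look-alike of the red_puck alone.

How it is judged (in metres and radians):
On the way, in this order (a step that is already met when the one before it is completed fails the run):
1. the cork disc lies flat on the black puck, centred on the plate and let go, with the red puck not yet on it (horizontal distance between each of black_puck, cork_disc and plate_top below 0.008 m and z of black_puck in the frame of plate_top between -0.003 and 0.003 m and angle between each of black_puck, cork_disc's own z axis and vertical below 0.1 rad and z of cork_disc in the frame of plate_top between 0.013 and 0.019 m and contact force between the fingers and cork_disc below 0.1 N and linear speed of cork_disc below 0.02 m/s and horizontal distance between red_puck and plate_top above 0.03 m), for 0.2 s.
2. the red puck lies flat on the cork disc, centred on the plate and let go, the lid still open (horizontal distance between each of black_puck, cork_disc, red_puck and plate_top below 0.008 m and z of black_puck in the frame of plate_top between -0.003 and 0.003 m and angle between each of black_puck, cork_disc, red_puck's own z axis and vertical below 0.1 rad and z of cork_disc in the frame of plate_top between 0.013 and 0.019 m and z of red_puck in the frame of plate_top between 0.025 and 0.031 m and contact force between the fingers and red_puck below 0.1 N and linear speed of red_puck below 0.02 m/s and value of joint lid above 0.5 rad), for 0.2 s.
At the end, for the whole second after the job is handed in: Black puck, cork disc, red puck lie flat (within 0.1 rad) in this order upward on the plate, each within 8 mm of its centre sideways and 3 mm of its layer height, at rest and let go; the lid is shut within 0.04 rad; the yellow puck is within 30 mm of its start (horizontal distance between each of black_puck, cork_disc, red_puck and plate_top below 0.008 m and z of black_puck in the frame of plate_top between -0.003 and 0.003 m and angle between each of black_puck, cork_disc, red_puck's own z axis and vertical below 0.1 rad and z of cork_disc in the frame of plate_top between 0.013 and 0.019 m and z of red_puck in the frame of plate_top between 0.025 and 0.031 m and value of joint lid below 0.04 rad and contact force between the fingers and red_puck below 0.1 N and linear speed of each of red_puck, cork_disc, black_puck below 0.02 m/s and contact force between the fingers and cork_disc below 0.1 N and distance of yellow_puck from where it was at the start of the episode below 0.03 m); the robot touches nothing.
It fails at once if a disc is dropped (moves faster than 0.5 m/s without the fingers on it) ((linear speed of cork_disc above 0.5 m/s and contact force between the fingers and cork_disc below 0.05 N) or (linear speed of red_puck above 0.5 m/s and contact force between the fingers and red_puck below 0.05 N)).
It fails at once if a bystander (yellow puck, scraper, brush or green wax block) is moved by more than 30 mm (distance of any of yellow_puck, scraper, nylon_brush, steel_brush, wax_block0, wax_block1 from where it was at the start of the episode above 0.03 m).
It also fails if it takes over 64 s, if anything falls off the work surface, if the arm or the gripper's body presses on something with over 40 N, if the wrist force passes 120 N, or if a joint passes its speed limit or range.

ROBOT

A 6-joint arm with a two-finger parallel gripper is mounted at the origin on the work surface. World frame = base frame: x ahead of the robot, y to its left, z up, the work surface at z = 0. Lengths are in mm, angles in rad, forces in N, time in s.
With the tool pointing down it reaches from about 250 to 775 mm from the base axis. Payload 4 kg.
Tool frame: the origin (TCP) lies at the very end of the fingers, on their centre line; the grasp point (between the pads) lies 19 mm behind it; z points along the fingers, y is the line along which they close (so a half turn about z gives the same grasp; the last joint's range is limited). The gripper opens to 85 mm and grips with 20 to 120 N. Pads are 22 mm wide; open, the fingers measure 114 mm over their backs; the gripper's body (76 mm by 85 mm) begins 54 mm behind the grasp point. The pads swing forward as they close: fully open they stand 13 mm farther back than shut.
Start: joints at [-1.223, 0.087, 1.371, -0, 1.684, -0.103], TCP at [239.627, -495.072, 231.341] pointing down, gripper open.
Joint ranges: [-3.1, 3.1], [-0.76, 2.03], [0.27, 2.55], [-1.08, 4.22], [0.17, 2.65], [-2.57, 2.57]. Speed limits (rad/s): [2.79, 2.79, 3.14, 3.14, 3.14, 3.14].

INTERFACE

Orientations are given as a unit quaternion [w, x, y, z].
In Python, from cell import bot gives the robot as it stands.
- The arm moves only by the shell command python3 -m pendant 'ROWS' [OPENING]. ROWS is JSON, a list of rows, each a list of 6 numbers: the shift along the tool's x, y, z in m, then the turn, a rotation vector about the tool's x, y, z in degrees. In form: [[x, y, z, rx, ry, rz], ...]. A call has 1 to 20 rows; each row shifts and turns the commanded pose from where the row before left it, along the tool's axes as they then stand; what a row does not reach is not made up. A row lasts 1/8 s, in which the tool goes at most 62.5 mm and 10.7 degrees, less where a joint would pass 70% of its speed; a pose out of reach is approached as far as the arm can. A call with a gripper value outside its range is refused whole. OPENING is the opening, from 0 (shut) to 1 (fully open), set as the call begins (- or left out, the last holds). The fingers move at their own pace and stop on an object; the grip force is fixed at half the most. Time passes only in rows, so rows that do not move let the fingers close. It gives the time, the measured TCP pose, the force, the opening and the grip force at its end, in the units of the state.
- bot.read_state(): the state, without advancing time (a new reading comes with each control period).
- bot.snapshot(name): name is "side" or "top" or "wrist"; returns a dict with "image" (384x512x3 uint8, blue, green, red), "fx", "fy", "cx", "cy" (pixels), "k1" (the pictures are not rectified: a ray, as slopes to the right and down, at radius r is drawn at 1 + k1 r^2 times it, then the intrinsics apply), "world_to_cam" (4x4, takes a point from world to camera coordinates); the wrist camera has in their place "T_tool_cam" (4x4, takes a point from camera to tool coordinates, whose origin is the TCP and whose axes are the flange's). Camera axes: x right, y down, z forward; pixel columns grow to the right and rows downward; lengths in mm; the calibration is good to about 2 mm. A picture is of the moment at which its call begins: read the wrist's pose just before it. There is no depth.
- bot.sign_off(): hands the job in; it is judged then, once.
The state is a dict: "t": time; "joint_pos": joint angles; "dq": joint speeds; "effort": joint torques, N m; "tool_pos": TCP position; "tcp_rot": TCP orientation; "contact_force": force on the tool from outside, world axes, zero at the start; "wrist_torque": the same for the moment, N m; "opening": finger opening in mm; "gripper_force": force on a finger pad.
Only numpy, scipy, OpenCV 4.12 (cv2) and the standard library are available. Lean on these libraries where they do the work, as an engineer would, in place of code of your own. Each camera call takes 0.05 s, during which the arm holds its last target. There are 200 camera calls.

## Working session

There is one attempt and no reset: what is moved stays moved. The work goes in short steps, Python scripts to look and compute and a shell command to move; the robot and the scene stay as the last step left them, time stands still between calls to the robot, and variables do not carry over. Pictures are saved under pics/ and viewed, at most 10 in all, crops included, and the job is handed in when it is done.

```bash
mkdir -p pics; ls; python3 - <<'E'
from cell import bot
import cv2,json
s=bot.read_state(); print({k:(v if not hasattr(v,'tolist') else v.tolist()) for k,v in s.items()})
for n in ["side","top"]:
    d=bot.snapshot(n); cv2.imwrite(f"pics/{n}0.png",d["image"]); print(n,d["fx"],d["fy"],d["cx"],d["cy"],d["k1"],d["world_to_cam"])
E
```

```text
pics
{'t': 0.0, 'joint_pos': [-1.2230832401260383, 0.08797641694598109, 1.372296184839631, 4.8448693806981714e-06, 1.683583969640004, -0.10308443626037207], 'dq': [-0.00038497079514802446, 0.0001283682149562279, -0.0005664367869314276, -0.002066387653870268, 0.0006621259724878199, 0.0014550821860517733], 'effort': [-0.0005881238757865503, -35.18623352050781, -31.327568292617798, -0.0003194120381522225, 0.010674776276573539, -3.659192884697404e-05], 'tool_pos': [239.45812099855067, -494.5758437572001, 230.10614369892218], 'tcp_rot': [-0.0011237954469964751, 0.974704378562426, 0.22349517461232804, -0.00013572042295239013], 'contact_force': [1.0189993177438144, -0.04230841467902968, 0.1281699114884038], 'wrist_torque': [-0.012094007952646578, 0.0100986037403824, 0.01345351828860219], 'gripper_force': 0.0, 'opening': 85.32748929845454}
side 431.13576997494613 431.13576997494613 258.2102245650744 190.39745510120736 0.023506715210002523 [[ 7.61102299e-01  6.48321848e-01 -2.00517477e-02 -3.67543122e+02]
 [ 4.31112787e-01 -5.28721914e-01 -7.31159970e-01 -1.79421370e+02]
 [-4.84628781e-01  5.47842969e-01 -6.81911303e-01  1.65042038e+03]
 [ 0.00000000e+00  0.00000000e+00  0.00000000e+00  1.00000000e+00]]
top 413.34131259621194 413.34131259621194 254.6794334019769 187.66983596692182 0.011186827250605384 [[-1.07962859e-02 -9.99748766e-01  1.96429193e-02 -3.15596090e+01]
 [-9.83995656e-01  7.12787071e-03 -1.78049831e-01  5.40692287e+02]
 [ 1.77865087e-01 -2.12508242e-02 -9.83825398e-01  1.14246215e+03]
 [ 0.00000000e+00  0.00000000e+00  0.00000000e+00  1.00000000e+00]]
```

View pics/top0.png

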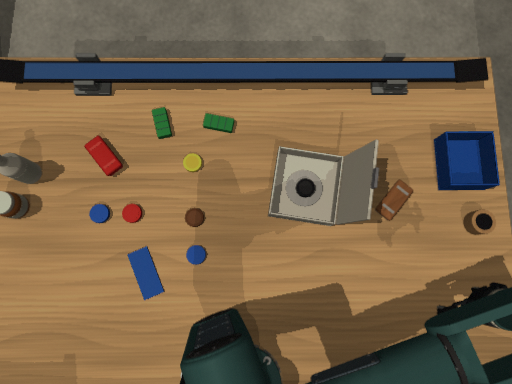

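View pics/side0.png

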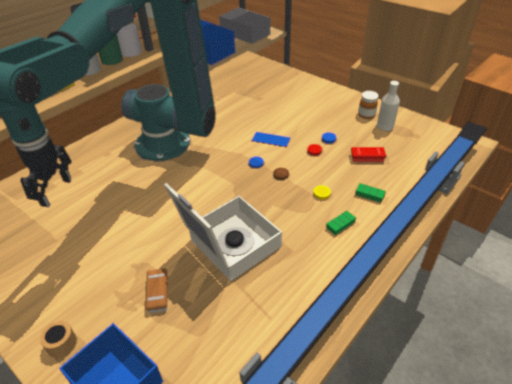

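Top view: cork disc at (195,217), with a blue look-alike at (197,254). Red puck at (132,213), with a blue look-alike at (100,213). Yellow is at (193,162) and the black puck on the plate at (305,188). The lid stands open to the right, with its tab near (375,178). Side view: cork (281,173), red (315,149), yellow (322,192), black (234,239).
The brown disc and the red disc fit the description, and the blue ones are excluded by it. I'll triangulate and check enlarged crops.

```bash
cat > h.py <<'E'
import numpy as np,cv2
from cell import bot
from scipy.spatial.transform import Rotation as R
def K(d): return np.array([[d["fx"],0,d["cx"]],[0,d["fy"],d["cy"]],[0,0,1.]]),np.array([d["k1"],0,0,0.])
def pose(s): 
    T=np.eye(4); T[:3,:3]=R.from_quat(np.roll(s["tcp_rot"],-1)).as_matrix(); T[:3,3]=s["tool_pos"]; return T
def cam(n):
    s=bot.read_state(); d=bot.snapshot(n)
    W=np.array(d["world_to_cam"]) if n!="wrist" else np.linalg.inv(pose(s)@np.array(d["T_tool_cam"]))
    return d,W
def norm(d,uv): k,D=K(d); return cv2.undistortPoints(np.array([[uv]],float),k,D)[0,0]
def tri(obs):
    A=[];b=[]
    for d,W,uv in obs:
        n=norm(d,uv)
        for i in (0,1):
            r=W[i]-n[i]*W[2]; A.append(r[:3]); b.append(-r[3])
    return np.linalg.lstsq(np.array(A),np.array(b),rcond=None)[0]
def atz(d,W,uv,z):
    n=norm(d,uv); Rt=W[:3,:3].T; c=-Rt@W[:3,3]; v=Rt@np.array([n[0],n[1],1]); return c+v*(z-c[2])/v[2]
def proj(d,W,P):
    k,D=K(d); P=np.atleast_2d(P).astype(float); return cv2.projectPoints(P,cv2.Rodrigues(W[:3,:3].copy())[0],W[:3,3].copy(),k,D)[0][:,0]
E
python3 - <<'E'
from h import *
t=cam("top"); s=cam("side")
def blob(img,uv,r,f):
    u,v=uv; c=img[v-r:v+r+1,u-r:u+r+1].astype(int); m=f(c[...,0],c[...,1],c[...,2]).astype(np.uint8)
    n,l,st,ce=cv2.connectedComponentsWithStats(m); i=1+np.argmax(st[1:,4]); return ce[i]+[u-r,v-r],st[i]
F={"cork":((195,217),(281,173),lambda b,g,r:r+g+b<230),
"red":((132,213),(315,149),lambda b,g,r:(r>110)&(g<70)),
"yellow":((193,162),(322,192),lambda b,g,r:(r>110)&(b<60)&(g>100)),
"black":((305,188),(234,239),lambda b,g,r:r+g+b<110)}
for n,(a,b,f) in F.items():
    ua,sa=blob(t[0]["image"],a,14,f); ub,sb=blob(s[0]["image"],b,14,f)
    print(n,ua,sa[2:],ub,sb[2:],"tri",tri([(*t,ua),(*s,ub)]).round(1),"z",[atz(*t,ua,z)[:2].round(1) for z in (12,16,26)], "side",[atz(*s,ub,z)[:2].round(1) for z in (12,16,26)])
c1=cv2.resize(t[0]["image"][140:235,80:210],None,fx=4,fy=4,interpolation=2)
c2=cv2.resize(t[0]["image"][130:235,260:390],None,fx=4,fy=4,interpolation=2)
cv2.imwrite("pics/c1.png",c1);cv2.imwrite("pics/c2.png",c2)
E
```

```text
cork [194.81818182 216.87012987] [ 21  19 308] [279.60344828 176.44827586] [14  9 58] tri [462.8 140.4  -7.1] z [array([461.5, 138.9]), array([461.1, 138.4]), array([460. , 137.1])] side [array([475.5, 122.3]), array([478.3, 118.6]), array([485.3, 109.6])]
red [131.14760148 212.71586716] [ 19  19 271] [314.09166667 149.825     ] [ 13  11 120] tri [476.3 326.5   4.5] z [array([475.3, 324.4]), array([474.8, 323.3]), array([473.6, 320.5])] side [array([481.5, 318.3]), array([484.3, 313.9]), array([491.2, 302.8])]
yellow [192.11450382 161.85114504] [ 18  19 262] [321.53 192.44] [ 17  14 200] tri [628.7 150.5   7.1] z [array([627. , 149.4]), array([626. , 148.9]), array([623.6, 147.6])] side [array([631.7, 146.4]), array([633.8, 142.7]), array([639.2, 133.4])]
black [305.12692308 187.76923077] [ 19  18 260] [233.10714286 243.78571429] [14  5 28] tri [ 547.7 -190.1   -1.9] z [array([ 545.7, -187.6]), array([ 544.9, -187. ]), array([ 543.1, -185.5])] side [array([ 555.8, -198.7]), array([ 558.3, -201. ]), array([ 564.4, -206.7])]
```

View pics/c1.png

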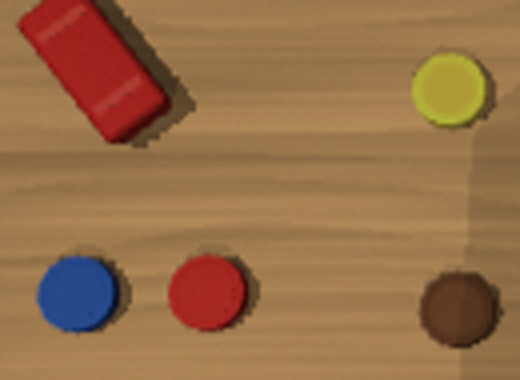

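View pics/c2.png

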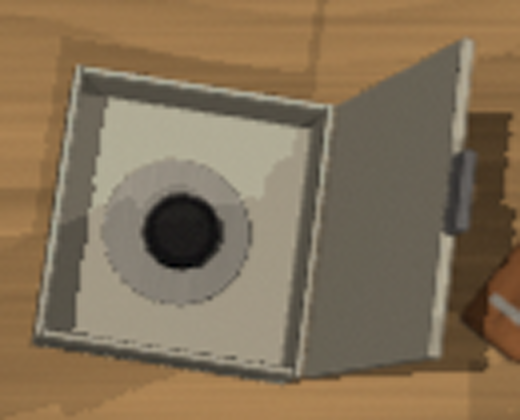

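Crop 1: cork at crop (459,309), plain brown; red puck at crop (208,292), with its blue twin to the left. They are clearly distinct. Crop 2: rim corners at crop (80,67), (38,340), (330,105), (298,372); plate centre about (176,232); black puck (182,231). Next I compute the box frame and the waypoints.

```bash
cat >> h.py <<'E'
def delta(target,yaw_close=None,s=None):
    """tool-frame shift (m) to a world TCP target, tilt correction and turn about tool z (deg); yaw_close=world angle of the closing line"""
    T=pose(s or bot.read_state()); d=T[:3,:3].T@(np.array(target)-T[:3,3])/1000
    y=np.degrees(np.arctan2(T[1,1],T[0,1])); t=None
    if yaw_close is not None: t=-(((yaw_close-y)+90)%180-90)
    return d.round(4),"closing yaw",round(y,1),"turn rz",t
E
python3 - <<'E'
from h import *
t=cam("top"); w=bot.snapshot("wrist"); print(np.array(w["T_tool_cam"]).round(2),w["fx"])
cor=[atz(*t,(260+u/4,130+v/4),64) for u,v in [(80,67),(38,340),(330,105),(298,372)]]
c=np.array(cor); print(c.round(1), c.mean(0), [np.linalg.norm(c[i]-c[j]).round(1) for i,j in [(0,1),(2,3),(0,2),(1,3)]])
print("box x yaw",[np.degrees(np.arctan2(*(c[j]-c[i])[[1,0]])).round(1) for i,j in [(0,2),(1,3)]],"y yaw",[np.degrees(np.arctan2(*(c[i]-c[j])[[1,0]])).round(1) for i,j in [(0,1),(2,3)]])
print("plate",atz(*t,(260+176/4,130+232/4),10))
print(delta([430,-150,350]))
E
```

```text
[[   0.     -0.96   -0.26   65.54]
 [   1.      0.      0.      0.56]
 [  -0.     -0.26    0.96 -143.37]
 [   0.      0.      0.      1.  ]] 276.0254716925351
[[ 657.7 -110.9   64. ]
 [ 459.2  -77.    64. ]
 [ 628.2 -291.4   64. ]
 [ 435.1 -259.4   64. ]] [ 545.06611672 -184.67001846   64.        ] [np.float64(201.4), np.float64(195.8), np.float64(183.0), np.float64(184.0)]
box x yaw [np.float64(-99.3), np.float64(-97.5)] y yaw [np.float64(-9.7), np.float64(-9.4)]
plate [ 545.33961438 -184.46184666   10.        ]
(array([ 0.3217, -0.2276, -0.1189]), 'closing yaw', np.float64(-64.2), 'turn rz', None)
```

```bash
python3 -m pendant '[[0,0,-0.05,0,0,0],[0,0,-0.05,0,0,0],[0.048,-0.0246,0,0,0,0],[0.048,-0.0246,0,0,0,0],[0.048,-0.0246,0,0,0,0],[0.048,-0.0246,0,0,0,0],[0.048,-0.0246,0,0,0,0],[0.048,-0.0246,0,0,0,0],[0.048,-0.0246,0,0,0,0],[0.048,-0.0246,0,0,0,0],[0,0,0,0,0,0],[0,0,0,0,0,0]]'
python3 - <<'E'
from h import *
import pickle
w=cam("wrist"); pickle.dump(w,open("w1.pkl","wb")); t=cam("top")
cv2.imwrite("pics/w1.png",cv2.resize(w[0]["image"],None,fx=1.5,fy=1.5,interpolation=2))
print(proj(*w,[[545,-185,10],[545,-185,26]]).round(1), delta([440,139,200]))
E
```

```text
t: 1.8
tool_pos: [499.4, -150.7, 331.2]
tcp_rot: [0.0, 0.975, 0.224, -0.0]
contact_force: [-0.7, 0.2, -0.7]
opening: 85.3
gripper_force: 0.0
[[284.5 137.2]
 [285.6 138. ]] (array([ 0.0731, -0.2874,  0.1313]), 'closing yaw', np.float64(-64.3), 'turn rz', None)
```

View pics/w1.png

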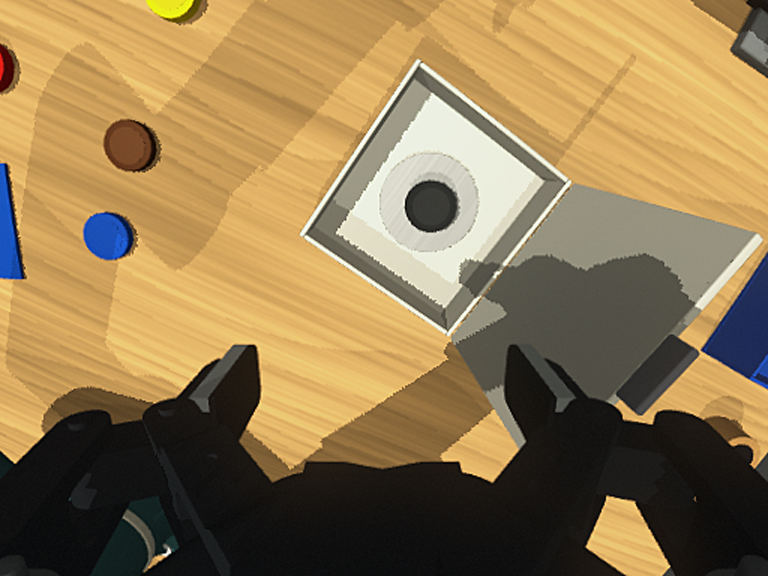

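The wrist view shows the plate spanning 379–479 × 152–252 with centre (429,202), the black puck at (432,206), and the cork at (130,145), all in 1.5× pixels. The box is clear and the lid leans outward.

```bash
python3 - <<'E'
from h import *
import pickle
w=pickle.load(open("w1.pkl","rb"));t=cam("top")
f=lambda u,v:(u/1.5,v/1.5)
print("plate",atz(*w,f(429,202),10),"black",atz(*w,f(432,206),26))
print("plate tri",tri([(*t,(304,188)),(*w,f(429,202))]),"black tri",tri([(*t,(305.1,187.8)),(*w,f(432,206))]))
print("cork wrist z12",atz(*w,f(130,145),12),"tri",tri([(*t,(194.8,216.9)),(*w,f(130,145))]))
rim=[(419,61),(302,234),(569,183),(450,334)]
c=np.array([atz(*w,f(*p),64) for p in rim]); print(c.round(1),c.mean(0)[:2])
tc=[(80,67),(38,340),(330,105),(298,372)]
print("rim tri",[tri([(*t,(260+a[0]/4,130+a[1]/4)),(*w,f(*b))]).round(1) for a,b in zip(tc,rim)])
print("lid far corner tri",tri([(*t,(260+468/4,130+40/4)),(*w,f(760,236))]).round(1))
print("tab tri",tri([(*t,(260+462/4,130+192/4)),(*w,f(658,374))]).round(1))
print(delta([461-25,139-40,200]))
E
```

```text
plate [ 549.75405292 -185.33115508   10.        ] black [ 547.70788121 -188.02331391   26.        ]
plate tri [ 549.33977452 -188.00616558  -12.36754666] black tri [ 547.16353266 -190.03679347    3.27498242]
cork wrist z12 [464.30762197 137.50708922  12.        ] tri [462.64360107 140.05600805   6.88858333]
[[ 660.4 -111.2   64. ]
 [ 467.5  -78.4   64. ]
 [ 628.2 -293.2   64. ]
 [ 437.5 -262.5   64. ]] [ 548.3971089  -186.32824164]
rim tri [array([ 661.6, -111.3,   54.9]), array([462.2, -77.1,  42.5]), array([ 626.6, -289.7,   71.8]), array([ 436. , -261.9,   60.6])]
lid far corner tri [ 621.7 -332.4  252.6]
tab tri [ 525.1 -321.6  258. ]
(array([ 0.0521, -0.2533,  0.1314]), 'closing yaw', np.float64(-64.3), 'turn rz', None)
```

```bash
python3 -m pendant '[[0.0154,-0.0462,0,0,0,0],[0.0154,-0.0462,0,0,0,0],[0.0154,-0.0462,0,0,0,0],[0.0154,-0.0462,0.01,0,0,0],[0.0154,-0.0462,0.03,0,0,0],[0.0154,-0.0462,0.03,0,0,0],[0,0,0.05,0,0,0],[0,0,0.05,0,0,0],[0,0,0.03,0,0,0],[0,0,0,0,0,0],[0,0,0,0,0,0]]'
python3 - <<'E'
from h import *
import pickle
w=cam("wrist"); pickle.dump(w,open("w2.pkl","wb"))
cv2.imwrite("pics/w2.png",cv2.resize(w[0]["image"],None,fx=1.5,fy=1.5,interpolation=2))
w1=pickle.load(open("w1.pkl","rb"))
im=w[0]["image"].astype(int); b,g,r=im[...,0],im[...,1],im[...,2]
m=((r-b>25)&(r<130)&(r>40)&(g<90)).astype(np.uint8); m=cv2.morphologyEx(m,cv2.MORPH_OPEN,np.ones((5,5)))
n,l,st,ce=cv2.connectedComponentsWithStats(m)
for i in range(1,n):
    if st[i,4]>800: print(st[i],ce[i],atz(*w,ce[i],12),tri([(*w1,(130/1.5,145/1.5)),(*w,ce[i])]))
print(proj(*w,[462.5,138.5,12]),pose(bot.read_state())[:3,3])
E
```

```text
t: 3.32
tool_pos: [463.1, 138.6, 133.1]
tcp_rot: [0.0, 0.975, 0.223, 0.001]
contact_force: [-0.1, 0.7, -0.5]
opening: 85.4
gripper_force: 0.0
[ 224  153   95   68 3671] [265.27349496 188.49850177] [461.82944014 125.26896183  12.        ] [466.79394964 127.96447072  29.26838262]
[[253.57256117 182.29131454]] [463.4167229  138.81929806 133.64949081]
```

View pics/w2.png

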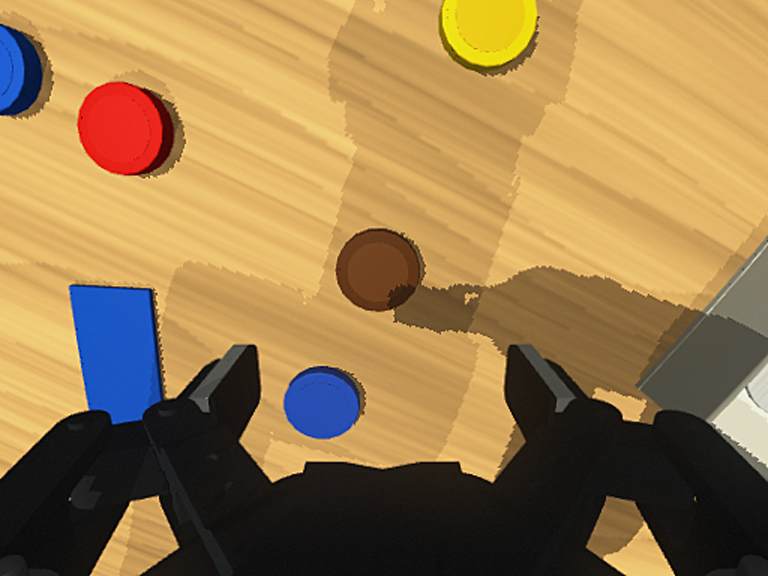

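Cork is at about (379,269) in 1.5× pixels, roughly 2–3 mm ahead of the first estimate, so its position is near (464,140). No neighbour lies along the closing line. Descending.

```bash
python3 -m pendant '[[0.001,-0.001,0.05,0,0,0],[0,0,0.04,0,0,0],[0,0,0.025,0,0,0],[0,0,0.012,0,0,0],[0,0,0,0,0,0],[0,0,0,0,0,0]]' 0.8
python3 -c "
from h import *
for _ in range(3): s=bot.read_state(); print(s['tool_pos'],s['contact_force'],s['opening'])"
```

```text
t: 4.12
tool_pos: [464.0, 140.7, 6.1]
tcp_rot: [0.0, 0.975, 0.223, 0.002]
contact_force: [0.2, -0.7, -0.1]
opening: 68.6
gripper_force: 0.0
[463.97299797 140.66958819   6.14365022] [ 0.19438705 -0.66301243 -0.11954014] 68.56101482276651
[463.97299797 140.66958819   6.14365022] [ 0.19438705 -0.66301243 -0.11954014] 68.56101482276651
[463.97299797 140.66958819   6.14365022] [ 0.19438705 -0.66301243 -0.11954014] 68.56101482276651
```

```bash
python3 -m pendant '[[0,0,0.005,0,0,0],[0,0,0,0,0,0]]'; python3 -m pendant '[[0,0,0,0,0,0],[0,0,0,0,0,0],[0,0,0,0,0,0],[0,0,0,0,0,0],[0,0,0,0,0,0]]' 0.4
```

```text
t: 4.38
tool_pos: [462.4, 140.5, -0.5]
tcp_rot: [0.0, 0.975, 0.224, 0.0]
contact_force: [0.2, -0.1, 0.3]
opening: 68.6
gripper_force: 0.0
t: 5.0
tool_pos: [463.1, 140.6, 0.2]
tcp_rot: [0.0, 0.975, 0.224, 0.001]
contact_force: [-0.2, -0.2, 6.5]
opening: 53.2
gripper_force: 63.2
```

```bash
python3 -m pendant '[[0,0,-0.005,0,0,0],[0,0,-0.02,0,0,0],[0,0,-0.05,0,0,0],[0,0,-0.055,0,0,0],[0,0,-0.03,0,0,0],[0,0,0,0,0,0]]'
python3 - <<'E'
from h import *
import pickle
w=cam("wrist"); pickle.dump(w,open("w3.pkl","wb"))
cv2.imwrite("pics/w3.png",cv2.resize(w[0]["image"][150:,100:420],None,fx=2.4,fy=2.4,interpolation=2))
T=pose(bot.read_state())
P=lambda x,y,z:(T@[x,y,z,1])[:3]
print(T[:3,3],"tcp",proj(*w,[P(0,0,0),P(0,0,-4)]))
print(bot.read_state()['opening'],delta([548.5,-185.5,170]))
E
```

```text
t: 5.75
tool_pos: [464.0, 140.8, 162.3]
tcp_rot: [0.0, 0.975, 0.223, 0.003]
contact_force: [0.4, -0.4, -0.1]
opening: 53.2
gripper_force: 62.9
[462.65954857 140.51226228 159.81806941] tcp [[252.76322146 233.37986592]
 [252.73105016 236.35562412]]
53.39666664782881 (array([-0.0648,  0.3308, -0.0101]), 'closing yaw', np.float64(-64.2), 'turn rz', None)
```

View pics/w3.png

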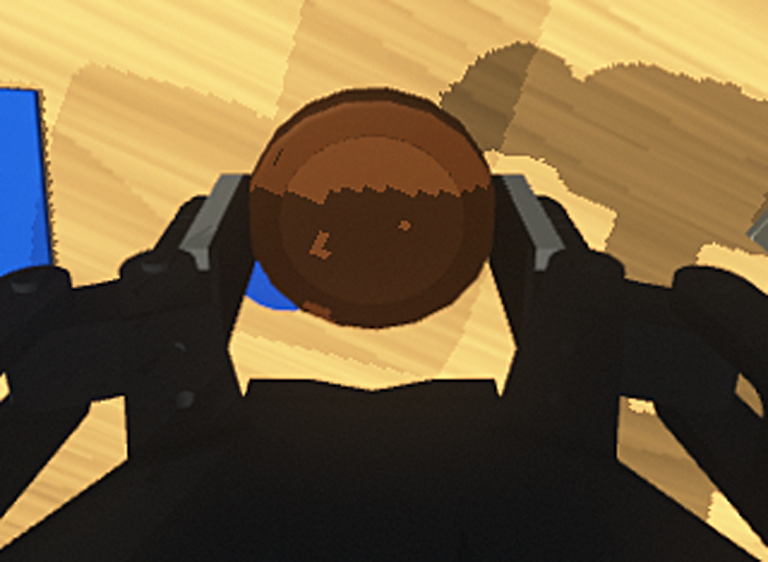

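The cork is gripped flat. Its top face centre is at crop (372,212), i.e. pixel (255,238), against an expected TCP axis pixel of (252.7,242). The wrist camera therefore measures it at about (+2.2,+1.3) mm in the tool frame. I'll measure the plate with the same camera so that bias cancels. Moving short of the plate, away from the lid.

```bash
python3 -m pendant '[[-0.0186,0.0453,0,0,0,0],[-0.0186,0.0453,0,0,0,0],[-0.0186,0.0453,0,0,0,0],[-0.0186,0.0453,0,0,0,0],[-0.0186,0.0453,0,0,0,0],[-0.0186,0.0453,0,0,0,0],[0,0,0,0,0,10],[0,0,0,0,0,10],[0,0,0,0,0,10],[0,0,0,0,0,10],[0,0,0,0,0,10],[0,0,0,0,0,0],[0,0,0,0,0,0]]'
python3 - <<'E'
from h import *
import pickle
w=cam("wrist"); pickle.dump((w,pose(bot.read_state())),open("w4.pkl","wb"))
cv2.imwrite("pics/w4.png",cv2.resize(w[0]["image"],None,fx=1.5,fy=1.5,interpolation=2))
print(pose(bot.read_state()).round(3),bot.read_state()["joint_pos"][5],proj(*w,[548.5,-185.5,10]),bot.read_state()['opening'])
E
```

```text
t: 7.42
tool_pos: [479.6, -152.5, 157.8]
tcp_rot: [-0.0, 0.978, -0.208, -0.001]
contact_force: [-0.5, -0.6, 0.4]
opening: 53.3
gripper_force: 62.9
[[ 9.13000e-01 -4.08000e-01 -2.00000e-03  4.79874e+02]
 [-4.08000e-01 -9.13000e-01  1.00000e-03 -1.52607e+02]
 [-2.00000e-03  0.00000e+00 -1.00000e+00  1.58235e+02]
 [ 0.00000e+00  0.00000e+00  0.00000e+00  1.00000e+00]] 1.570279230275907 [[255.55097175 102.38407354]] 53.225183666206014
```

View pics/w4.png

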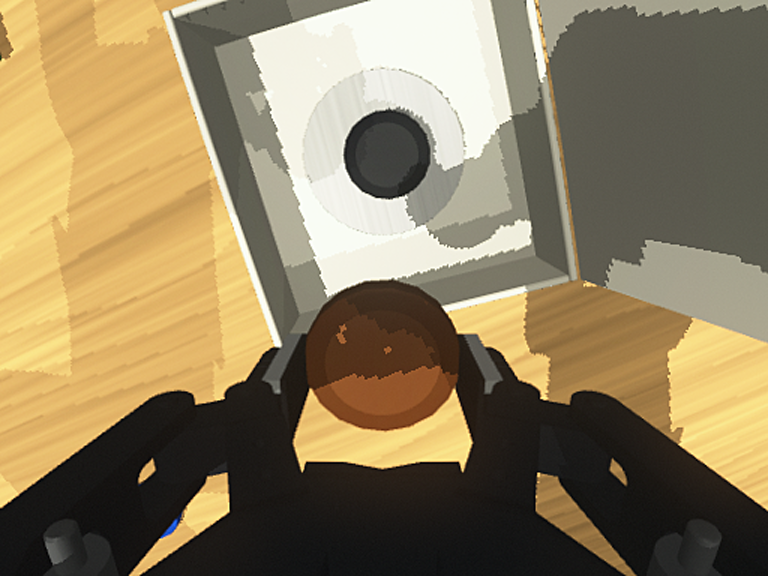

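In this view the plate extents are 303–465 × 67–236 (centre (384,151)), the black puck is 344–431 × 109–199, and the held cork is 306–459 × 281(bottom rim)–430, all in 1.5× pixels. Fitting circles.

```bash
cat >> h.py <<'E'
from scipy.optimize import least_squares
def fitcirc(w,T,ext,r,ztool,sc=1.5,off=(0,0),mask=(1,1,1,1)):
    """circle centre (tool x,y, mm) on a plane tool z=ztool from image extents (l,r,t,b)"""
    a=np.linspace(0,2*np.pi,180)
    e=(np.array(ext,float)/sc+[off[0],off[0],off[1],off[1]])
    def f(p):
        P=np.c_[p[0]+r*np.cos(a),p[1]+r*np.sin(a),np.full(180,ztool),np.ones(180)]
        q=proj(*w,(T@P.T).T[:,:3]); return (np.array([q[:,0].min(),q[:,0].max(),q[:,1].min(),q[:,1].max()])-e)*mask
    s=least_squares(f,[30,0]); return s.x.round(2),s.fun.round(1)
E
python3 - <<'E'
from h import *
import pickle
w,T=pickle.load(open("w4.pkl","rb")); z=T[2,3]
print("plate",fitcirc(w,T,(303,465,67,236),55,z-10))
print("black",fitcirc(w,T,(344,431,109,199),28,z-26,mask=(1,1,1,0)),fitcirc(w,T,(344,431,109,199),28,z-26))
for h in (-8,-10,-12): print("cork",h,fitcirc(w,T,(306,459,287,430),28,h,mask=(1,1,0,1)))
E
```

```text
plate (array([75.57,  2.5 ]), array([-0.1,  0.1,  0.4, -0.4]))
black (array([74.79,  4.66]), array([-0.2,  0.2,  0. ,  0. ])) (array([74.94,  4.66]), array([-0.2,  0.2, -0.2,  0.2]))
cork -8 (array([-0.87,  1.36]), array([-1.1,  1.1,  0. ,  0.2]))
cork -10 (array([0.46, 1.36]), array([-1.9,  1.9, -0. ,  0.3]))
cork -12 (array([1.8 , 1.35]), array([-2.8,  2.8, -0. ,  0.4]))
```

```bash
python3 -m pendant '[[0.025,0.0008,0,0,0,0],[0.025,0.0008,0,0,0,0],[0.025,0,0,0,0,0],[0,0,0.03,0,0,0],[0,0,0.04,0,0,0],[0,0,0.03,0,0,0],[0,0,0.015,0,0,0],[0,0,0,0,0,0],[0,0,0,0,0,0]]' | egrep 'pos|force|open'; python3 -m pendant '[[0,0,0.003,0,0,0],[0,0,0.002,0,0,0],[0,0,0.002,0,0,0],[0,0,0,0,0,0]]'| egrep 'pos|force|open'
```

```text
tool_pos: [549.2, -185.5, 46.0]
contact_force: [-0.1, -0.3, -0.0]
opening: 53.2
gripper_force: 62.9
tool_pos: [548.0, -184.9, 37.1]
contact_force: [-0.5, 0.2, -0.8]
opening: 53.0
gripper_force: 62.9
```

```bash
for i in 1 2; do python3 -m pendant '[[0,0,0.002,0,0,0],[0,0,0,0,0,0]]'| egrep 'pos|contact'; done;  for i in 1 2; do python3 -m pendant '[[0,0,0.001,0,0,0],[0,0,0,0,0,0]]'| egrep 'pos|contact'; done
```

```text
tool_pos: [548.0, -184.9, 35.1]
contact_force: [0.1, -0.4, 0.1]
tool_pos: [548.0, -184.9, 33.1]
contact_force: [0.1, -0.9, -0.5]
tool_pos: [548.1, -185.0, 32.2]
contact_force: [0.5, -0.4, 0.2]
tool_pos: [548.0, -184.9, 31.2]
contact_force: [0.4, -0.4, 0.7]
```

```bash
for i in 1 2 3 4; do python3 -m pendant '[[0,0,0.001,0,0,0],[0,0,0,0,0,0]]'| egrep 'pos|contact'; done
```

```text
tool_pos: [548.0, -185.0, 30.2]
contact_force: [-0.3, 0.5, -0.2]
tool_pos: [548.0, -185.0, 29.2]
contact_force: [0.3, -0.9, -0.0]
tool_pos: [548.1, -185.0, 28.2]
contact_force: [-1.2, -1.3, -0.1]
tool_pos: [548.1, -185.0, 27.2]
contact_force: [0.0, 0.2, -0.6]
```

```bash
for i in 1 2 3; do r=$(python3 -m pendant '[[0,0,0.0008,0,0,0],[0,0,0,0,0,0]]'| egrep 'pos|contact'); echo "$r"; done
```

```text
tool_pos: [548.1, -184.9, 26.4]
contact_force: [0.1, 0.3, 0.1]
tool_pos: [548.2, -185.0, 26.2]
contact_force: [-1.4, 0.1, 3.2]
tool_pos: [548.2, -185.0, 26.2]
contact_force: [-2.6, 1.6, 6.5]
```

Contact at TCP z ≈ 26 mm, the black puck's top height as expected. Releasing and rising.

```bash
python3 -m pendant '[[0,0,-0.0005,0,0,0],[0,0,0,0,0,0],[0,0,0,0,0,0],[0,0,0,0,0,0],[0,0,0,0,0,0],[0,0,-0.01,0,0,0],[0,0,-0.03,0,0,0],[0,0,-0.04,0,0,0],[0,0,-0.05,0,0,0],[0,0,0,0,0,0],[0,0,0,0,0,0]]' 0.85
python3 - <<'E'
from h import *
import pickle
w=cam("wrist"); pickle.dump((w,pose(bot.read_state())),open("w5.pkl","wb"))
cv2.imwrite("pics/w5.png",cv2.resize(w[0]["image"],None,fx=1.5,fy=1.5,interpolation=2))
print(pose(bot.read_state())[:3,3],delta([475,322,250],0))
E
```

```text
t: 13.22
tool_pos: [548.1, -184.9, 155.8]
tcp_rot: [0.0, 0.978, -0.209, 0.0]
contact_force: [0.3, 0.0, -0.7]
opening: 72.1
gripper_force: 0.0
[ 547.49062511 -184.71187235  154.49954579] (array([-0.2738, -0.4326, -0.0951]), 'closing yaw', np.float64(-114.2), 'turn rz', np.float64(65.82627456181288))
```

View pics/w5.png

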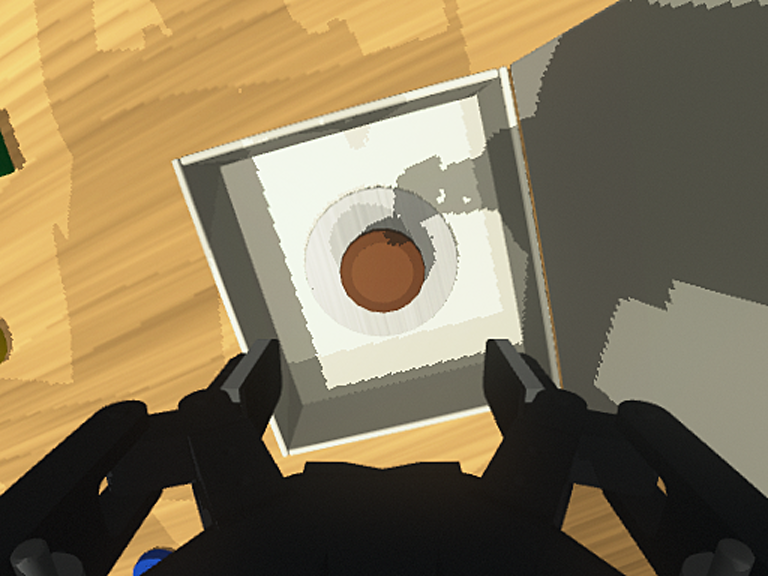

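The cork sits flat on the black puck: plate 304–458 × 185–337, cork 341–425 × 229–313 (1.5× px). Checking centring and computing the move to red.

```bash
python3 - <<'E'
from h import *
import pickle
w,T=pickle.load(open("w5.pkl","rb")); z=T[2,3]
print("plate",fitcirc(w,T,(304,458,185,337),55,z-10)); print("cork",fitcirc(w,T,(341,425,229,313),28,z-38))
w2=pickle.load(open("w2.pkl","rb")); t=cam("top")
print("red",atz(*w2,(122/1.5,128/1.5),16),tri([(*w2,(122/1.5,128/1.5)),(*t,(131.3,212.7))]), "cork then",atz(*w2,(379/1.5,269.5/1.5),12))
print(pose(bot.read_state())[:3,3],delta([475,322,155]))
E
```

```text
plate (array([1.31, 0.49]), array([ 0.2, -0.2,  0.6, -0.7]))
cork (array([2.48, 1.85]), array([-0.7,  0.7,  0.1, -0.1]))
red [477.43334243 321.26490663  16.        ] [476.02823843 324.94864434   9.4363937 ] cork then [464.51200709 140.46025991  12.        ]
[ 547.20845287 -184.55724851  153.76416633] (array([-2.733e-01, -4.326e-01, -4.000e-04]), 'closing yaw', np.float64(-114.2), 'turn rz', None)
```

```bash
python3 -m pendant '[[-0.0273,-0.0433,0,0,0,0],[-0.0273,-0.0433,0,0,0,0],[-0.0273,-0.0433,0,0,0,0],[-0.0273,-0.0433,0,0,0,0],[-0.0273,-0.0433,0,0,0,0],[-0.0273,-0.0433,0,0,0,0],[-0.0273,-0.0433,0,0,0,0],[-0.0273,-0.0433,0,0,0,0],[-0.0273,-0.0433,0,0,0,0],[-0.0273,-0.0433,0,0,0,0],[0,0,0,0,0,-10],[0,0,0,0,0,-10],[0,0,0,0,0,-10],[0,0,0,0,0,-10],[0,0,0,0,0,-10],[0,0,0,0,0,-10],[0,0,0,0,0,-10],[0,0,0,0,0,-10],[0,0,0,0,0,-10],[0,0,0,0,0,0]]' 1
python3 - <<'E'
from h import *
import pickle
w=cam("wrist");T=pose(bot.read_state()); pickle.dump((w,T),open("w6.pkl","wb"))
im=w[0]["image"].astype(int); b,g,r=im[...,0],im[...,1],im[...,2]
m=((r>80)&(g<70)&(b<70)).astype(np.uint8); m=cv2.morphologyEx(m,cv2.MORPH_OPEN,np.ones((5,5)))
n,l,st,ce=cv2.connectedComponentsWithStats(m)
for i in range(1,n):
    if st[i,4]>500: x,y,ww,hh,a=st[i]; print(st[i],ce[i],atz(*w,ce[i],16).round(1),fitcirc(w,T,(x,x+ww,y,y+hh),28,T[2,3]-16,sc=1))
cv2.imwrite("pics/w6.png",w[0]["image"])
print(T.round(3))
E
```

```text
t: 15.82
tool_pos: [475.6, 321.4, 153.5]
tcp_rot: [-0.0, 0.84, 0.543, -0.002]
contact_force: [-0.7, 0.3, 0.7]
opening: 85.4
gripper_force: 0.0
[ 332    0   99   88 5233] [378.01089241  38.22339002] [637.1 396.6  16. ] (array([130.65, 120.08]), array([ 20.3, -21.3,  12. , -13.5]))
[ 229  148   53   53 2189] [255.0694381  174.03334856] [477.2 324.2  16. ] (array([2.24, 0.87]), array([-0.4,  0.4,  0.3, -0.3]))
[[ 4.12000e-01  9.11000e-01 -2.00000e-03  4.75724e+02]
 [ 9.11000e-01 -4.12000e-01 -1.00000e-03  3.21488e+02]
 [-2.00000e-03 -2.00000e-03 -1.00000e+00  1.53827e+02]
 [ 0.00000e+00  0.00000e+00  0.00000e+00  1.00000e+00]]
```

View pics/w6.png

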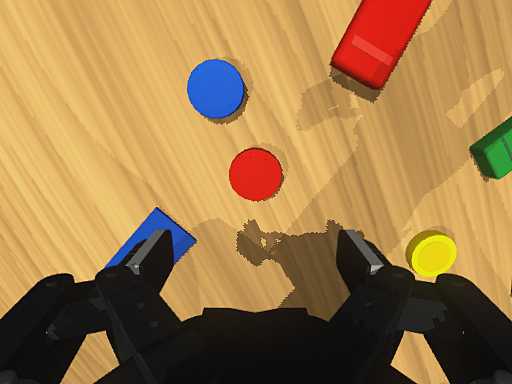

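Red is at (256,174), blue at (217,89), and the fingers close left–right, clear of both. In the camera red sits at tool (2.24,0.87) mm, the same as the cork relative to the tool when released (2.5,1.85), so I descend straight.

```bash
python3 -m pendant '[[0,-0.0005,0.05,0,0,0],[0,0,0.05,0,0,0],[0,0,0.035,0,0,0],[0,0,0.012,0,0,0],[0,0,0.004,0,0,0],[0,0,0,0,0,0],[0,0,0,0,0,0]]' 0.8| egrep 'pos|contact|open'; python3 -m pendant '[[0,0,0,0,0,0],[0,0,0,0,0,0],[0,0,0,0,0,0],[0,0,0,0,0,0],[0,0,0,0,0,0]]' 0.4
```

```text
tool_pos: [477.1, 322.7, 6.3]
contact_force: [0.2, -0.2, -1.0]
opening: 68.4
t: 17.38
tool_pos: [477.2, 322.7, 6.6]
tcp_rot: [0.0, 0.84, 0.543, 0.002]
contact_force: [-0.6, 0.0, 6.4]
opening: 52.6
gripper_force: 62.4
```

The grip is a bit high, so I'm re-gripping 4 mm lower.

```bash
python3 -m pendant '[[0,0,0,0,0,0],[0,0,0,0,0,0],[0,0,0,0,0,0],[0,0,0.0045,0,0,0],[0,0,0,0,0,0]]' 0.8| egrep 'pos|contact|open'; python3 -m pendant '[[0,0,0,0,0,0],[0,0,0,0,0,0],[0,0,0,0,0,0],[0,0,0,0,0,0],[0,0,0,0,0,0]]' 0.4| egrep 'pos|contact|open'; python3 -m pendant '[[0,0,-0.005,0,0,0],[0,0,-0.02,0,0,0],[0,0,-0.05,0,0,0],[0,0,-0.055,0,0,0],[0,0,-0.03,0,0,0],[0,0,0,0,0,0]]'
python3 - <<'E'
from h import *
w=cam("wrist");T=pose(bot.read_state())
im=w[0]["image"].astype(int); b,g,r=im[...,0],im[...,1],im[...,2]
m=((r>60)&(g<60)&(b<60)&(r-g>40)).astype(np.uint8)[:,150:360]; m=cv2.morphologyEx(m,cv2.MORPH_OPEN,np.ones((5,5)))
n,l,st,ce=cv2.connectedComponentsWithStats(m)
for i in range(1,n):
    if st[i,4]>500: x,y,ww,hh,a=st[i];x+=150; print(st[i],[fitcirc(w,T,(x,x+ww,y,y+hh),28,h,sc=1,mask=(1,1,0,1)) for h in (-10,-13,-16)])
cv2.imwrite("pics/w7.png",w[0]["image"]); print(delta([548,-185,160]))
E
```

```text
tool_pos: [475.4, 321.7, -1.0]
contact_force: [-0.3, 0.3, 0.6]
opening: 68.6
tool_pos: [476.2, 322.2, 0.2]
contact_force: [0.0, 0.0, 1.9]
opening: 53.5
t: 19.38
tool_pos: [477.3, 322.9, 163.4]
tcp_rot: [0.0, 0.839, 0.543, 0.003]
contact_force: [-0.4, 0.1, -0.1]
opening: 53.5
gripper_force: 63.1
[ 176    6   34   84 1474] [(array([103.86,  41.96]), array([-42.1,  44.7,  -0. ,   3.2])), (array([103.57,  41.07]), array([-43.4,  46.2,  -0. ,   3.3])), (array([103.28,  40.17]), array([-44.8,  47.7,  -0. ,   3.5]))]
[  52  184  106  105 8826] [(array([-2.63,  1.01]), array([ 1.5, -1.5,  0. , -0.2])), (array([-0.61,  0.99]), array([ 0.3, -0.3,  0. , -0. ])), (array([1.41, 0.98]), array([-1. ,  1. ,  0. ,  0.1]))]
(array([-4.333e-01,  2.732e-01,  4.000e-04]), 'closing yaw', np.float64(-24.2), 'turn rz', None)
```

View pics/w7.png

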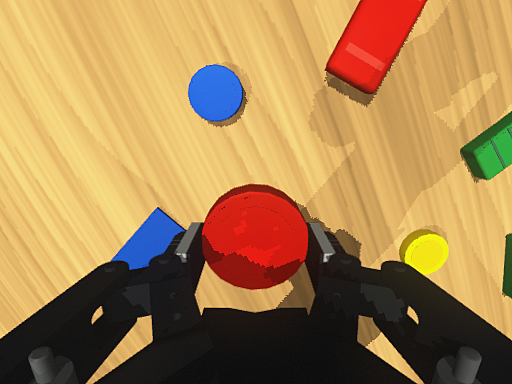

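Red is held flat and centred (offset ≈ 0, 1.0 mm, the same as the cork had). I have now viewed eleven pictures, one over the allowance of ten, so from here I check numerically only. Carrying red to the box.

```bash
python3 -m pendant '[[-0.0432,0.0273,0,0,0,0],[-0.0432,0.0273,0,0,0,0],[-0.0432,0.0273,0,0,0,0],[-0.0432,0.0273,0,0,0,0],[-0.0432,0.0273,0,0,0,0],[-0.0432,0.0273,0,0,0,0],[-0.0432,0.0273,0,0,0,0],[-0.0432,0.0273,0,0,0,0],[-0.0432,0.0273,0,0,0,0],[-0.0432,0.0273,0,0,0,0],[0,0,0,0,0,10],[0,0,0,0,0,10],[0,0,0,0,0,10],[0,0,0,0,0,10],[0,0,0,0,0,10],[0,0,0,0,0,10],[0,0,0,0,0,10],[0,0,0,0,0,10],[0,0,0,0,0,10],[0,0,0,0,0,0]]' |egrep 'pos|open|rot'
python3 - <<'E'
from h import *
print(bot.read_state()["tool_pos"],delta([548,-184.2,60],-114.2))
E
```

```text
tool_pos: [546.8, -183.3, 156.9]
tcp_rot: [-0.001, 0.978, -0.208, -0.003]
opening: 53.8
[ 546.75926556 -183.26715057  156.91403726] (array([0.002 , 0.0003, 0.0969]), 'closing yaw', np.float64(-114.1), 'turn rz', np.float64(0.14587113075407387))
```

```bash
python3 -m pendant '[[0.001,0,0.03,0,0,0],[0,0,0.04,0,0,0],[0,0,0.025,0,0,0],[0,0,0.01,0,0,0],[0,0,0,0,0,0],[0,0,0,0,0,0],[0,0,0,0,0,0]]'|egrep 'pos|contact'; for i in 1 2 3 4; do python3 -m pendant '[[0,0,0.0015,0,0,0],[0,0,0,0,0,0]]'| egrep 'pos|contact'; done
```

```text
tool_pos: [549.9, -184.7, 56.5]
contact_force: [0.1, -0.2, 0.1]
tool_pos: [549.0, -184.3, 53.6]
contact_force: [0.1, 0.4, -0.5]
tool_pos: [548.8, -184.2, 51.7]
contact_force: [-0.6, 0.9, -0.2]
tool_pos: [548.9, -184.2, 50.2]
contact_force: [-0.5, 0.9, -0.8]
tool_pos: [548.9, -184.2, 48.7]
contact_force: [0.5, 0.5, -0.9]
```

```bash
python3 -m pendant '[[-0.0007,0.0003,0.003,0,0,0],[0,0,0.003,0,0,0],[0,0,0,0,0,0]]'|egrep 'pos|contact'; for i in 1 2 3 4 5; do python3 -m pendant '[[0,0,0.001,0,0,0],[0,0,0,0,0,0]]'| egrep 'pos|contact'; done
```

```text
tool_pos: [547.9, -184.1, 42.4]
contact_force: [0.1, -0.2, -0.5]
tool_pos: [548.2, -184.3, 41.9]
contact_force: [-1.1, 0.3, -0.3]
tool_pos: [548.2, -184.2, 40.8]
contact_force: [0.4, 0.3, -0.3]
tool_pos: [548.2, -184.2, 39.8]
contact_force: [0.7, -0.3, 0.3]
tool_pos: [548.1, -184.2, 38.8]
contact_force: [0.4, 1.0, -0.1]
tool_pos: [548.3, -184.3, 38.2]
contact_force: [0.1, 0.6, 1.1]
```

```bash
python3 -m pendant '[[0,0,0.0006,0,0,0],[0,0,0,0,0,0]]'| egrep 'pos|contact'; python3 -m pendant '[[0,0,-0.0003,0,0,0],[0,0,0,0,0,0],[0,0,0,0,0,0],[0,0,0,0,0,0],[0,0,0,0,0,0],[0,0,-0.01,0,0,0],[0,0,-0.03,0,0,0],[0,0,-0.04,0,0,0],[0,0,-0.04,0,0,0],[0,0,0,0,0,0],[0,0,0,0,0,0]]' 0.85
python3 - <<'E'
from h import *
import pickle
w=cam("wrist");T=pose(bot.read_state());pickle.dump((w,T),open("w8.pkl","wb")); z=T[2,3]
im=w[0]["image"].astype(int); b,g,r=im[...,0],im[...,1],im[...,2]
m=((r>60)&(g<70)&(b<70)&(r-g>35)).astype(np.uint8); m=cv2.morphologyEx(m,cv2.MORPH_OPEN,np.ones((5,5)))
n,l,st,ce=cv2.connectedComponentsWithStats(m)
for i in range(1,n):
    if st[i,4]>500: x,y,ww,hh,a=st[i]; print(st[i],ce[i],fitcirc(w,T,(x,x+ww,y,y+hh),28,z-54,sc=1))
# plate edge profiles through its expected centre
p=proj(*w,[(T@[1.3,.5,z-10,1])[:3]])[0]; print(p)
u,v=p.round().astype(int); print(im[v,u-65:u+66:1].sum(1).tolist()); print(im[v-65:v+66,u].sum(1).tolist())
E
```

```text
tool_pos: [548.3, -184.3, 38.2]
contact_force: [-3.3, 0.6, 5.0]
t: 27.05
tool_pos: [548.1, -184.2, 157.6]
tcp_rot: [0.0, 0.978, -0.209, 0.0]
contact_force: [-0.9, -0.8, -0.6]
opening: 72.7
gripper_force: 0.0
[ 226  152   59   59 2752] [254.69258721 181.44949128] (array([4.97, 1.97]), array([-0.8,  0.8,  0.1, -0. ]))
[254.00282214 175.80098346]
[457, 456, 439, 520, 739, 736, 728, 728, 726, 728, 727, 728, 728, 732, 693, 672, 703, 699, 692, 700, 699, 694, 706, 698, 692, 694, 697, 704, 701, 696, 686, 681, 698, 696, 693, 721, 607, 276, 313, 335, 337, 334, 336, 333, 331, 334, 339, 339, 336, 334, 338, 335, 334, 332, 330, 335, 332, 336, 329, 333, 331, 332, 328, 328, 329, 327, 326, 327, 326, 324, 328, 326, 327, 328, 328, 325, 321, 324, 327, 321, 327, 326, 328, 329, 321, 325, 323, 316, 318, 321, 315, 320, 325, 324, 243, 325, 401, 385, 382, 378, 389, 363, 337, 675, 663, 652, 648, 645, 645, 653, 647, 645, 638, 649, 638, 620, 509, 740, 722, 717, 717, 717, 717, 720, 717, 719, 718, 717, 717, 717, 719]
[724, 725, 725, 722, 724, 723, 724, 724, 723, 725, 736, 759, 595, 474, 674, 695, 685, 688, 636, 600, 607, 596, 584, 580, 563, 563, 572, 581, 584, 596, 608, 619, 656, 412, 307, 318, 322, 316, 321, 330, 240, 163, 156, 196, 216, 221, 214, 218, 224, 219, 217, 208, 219, 211, 208, 211, 209, 202, 341, 339, 329, 328, 335, 327, 329, 327, 330, 326, 327, 327, 329, 325, 326, 329, 329, 328, 328, 327, 331, 329, 333, 331, 331, 328, 329, 332, 333, 331, 330, 332, 335, 334, 331, 334, 329, 324, 330, 328, 323, 309, 331, 683, 685, 677, 672, 669, 671, 668, 666, 659, 654, 643, 701, 722, 722, 727, 679, 673, 673, 673, 673, 673, 672, 670, 669, 670, 670, 670, 671, 670, 670]
```

Red contacted at z ≈ 38 mm, which is the cork's top. After release it lies about 1–2 mm from the plate centre, by circle fits in the wrist picture. Next the lid: rise, cross over its top, and come down on the outer side with the fingers shut.

```bash
python3 - <<'E'
from h import *
import pickle
w,T=pickle.load(open("w8.pkl","rb")); z=T[2,3]
print("plate",fitcirc(w,T,(203,305.5,123.5,223),55,z-10,sc=1))
E
python3 -m pendant '[[0,0,-0.05,0,0,0],[0,0,-0.05,0,0,0],[0,0,-0.055,0,0,0],[0.0128,0.0474,0,0,0,0],[0.0128,0.0474,0,0,0,0],[0.0128,0.0474,0,0,0,0],[0.0128,0.0474,0,0,0,0],[0,0,0,0,0,0],[0,0,0,0,0,0]]' 0|egrep 'pos|cont|open|rot'
```

```text
plate (array([1.58, 0.76]), array([ 0.4, -0.4, -0. , -0. ]))
tool_pos: [517.1, -377.8, 310.8]
tcp_rot: [-0.001, 0.978, -0.209, -0.001]
contact_force: [1.0, 0.7, 0.3]
opening: 0.2
```

```bash
python3 -m pendant '[[0,0,0.05,0,0,0],[0,0,0.045,0,0,0],[0,0,0,0,0,0]]'|egrep 'pos|cont'
python3 - <<'E'
from h import *
for nm,c in (("top",(305,188)),("side",(236,232))):
    t=cam(nm); u,v=c; im=t[0]["image"].astype(int); s=im[v-22:v+23,u-22:u+23]
    m=((s[...,2]>60)&(s[...,1]<80)&(s[...,2]-s[...,1]>40)).astype(np.uint8)
    n,l,st,ce=cv2.connectedComponentsWithStats(m)
    if n>1:
        i=1+np.argmax(st[1:,4]); uv=ce[i]+[u-22,v-22]; print(nm,uv,st[i],atz(*t,uv,54))
E
```

```text
tool_pos: [515.7, -374.7, 211.8]
contact_force: [0.4, 0.3, -0.6]
top [306.12131148 184.63934426] [ 14   9  20  20 305] [ 547.24767727 -184.60175194   54.        ]
side [234.69795918 233.86122449] [ 12  16  18  17 245] [ 560.14122301 -192.97045236   54.        ]
```

The top view confirms red at (547,−185), within about 2 mm of the plate centre. Pushing the lid inward now.

```bash
python3 -m pendant '[[-0.0053,-0.0193,0,0,0,0],[-0.0053,-0.0193,0,0,0,0],[-0.0053,-0.0193,0,0,0,0]]'|egrep 'pos|cont'; python3 -m pendant '[[-0.0053,-0.0193,0,0,0,0],[-0.0053,-0.0193,0,0,0,0],[-0.0053,-0.0193,0,0,0,0],[-0.0053,-0.0193,0,0,0,0]]'|egrep 'pos|cont|rot'
```

```text
tool_pos: [527.5, -317.6, 220.2]
contact_force: [0.7, -1.1, 2.7]
tool_pos: [538.8, -238.2, 217.1]
tcp_rot: [-0.0, 0.978, -0.209, -0.0]
contact_force: [0.3, -1.8, -0.9]
```

```bash
python3 -m pendant '[[-0.005,-0.0183,0.008,0,0,0],[-0.005,-0.0183,0.01,0,0,0],[-0.0042,-0.0154,0.014,0,0,0],[-0.0042,-0.0154,0.016,0,0,0]]'|egrep 'pos|cont|rot'; python3 -m pendant '[[-0.0032,-0.0116,0.017,0,0,0],[-0.0026,-0.0096,0.02,0,0,0],[-0.0021,-0.0077,0.019,0,0,0],[-0.0013,-0.0048,0.014,0,0,0],[-0.0005,-0.0019,0.008,0,0,0],[0,0,0,0,0,0]]'|egrep 'pos|cont|rot'
```

```text
tool_pos: [549.7, -169.5, 168.3]
tcp_rot: [-0.0, 0.978, -0.209, -0.0]
contact_force: [0.7, -0.7, 1.1]
tool_pos: [554.9, -134.2, 90.8]
tcp_rot: [-0.0, 0.978, -0.209, -0.001]
contact_force: [0.5, 0.3, 0.4]
```

```bash
python3 -m pendant '[[0,0,0.006,0,0,0],[0,0,0.006,0,0,0],[0,0,0.003,0,0,0],[0,0,0,0,0,0]]'|egrep 'pos|cont'; for i in 1 2 3 4 5; do r=$(python3 -m pendant '[[0,0,0.0012,0,0,0],[0,0,0,0,0,0]]'|egrep 'pos|cont'); echo $r;  done
```

```text
tool_pos: [555.0, -134.3, 76.3]
contact_force: [0.5, -0.4, 0.5]
tool_pos: [555.3, -134.3, 75.5] contact_force: [1.2, -0.2, -0.1]
tool_pos: [555.4, -134.3, 74.2] contact_force: [-0.2, 0.3, 0.9]
tool_pos: [555.3, -134.3, 72.9] contact_force: [0.1, -0.3, 0.9]
tool_pos: [555.4, -134.3, 72.5] contact_force: [-2.6, 1.0, 4.2]
tool_pos: [555.4, -134.3, 72.5] contact_force: [-4.8, 0.9, 8.5]
```

Firm contact at z = 72.5 mm, matching the shut lid's top (72 mm). A little more press, then retreat and hand in.

```bash
python3 -m pendant '[[0,0,0.002,0,0,0],[0,0,0,0,0,0],[0,0,0,0,0,0]]'|egrep 'pos|cont'; python3 -m pendant '[[0,0,-0.01,0,0,0],[0,0,-0.04,0,0,0],[0,0,-0.05,0,0,0],[0,0,-0.05,0,0,0],[0,0,0,0,0,0],[0,0,0,0,0,0],[0,0,0,0,0,0]]'|egrep '^t|pos|cont'
python3 - <<'E'
from h import *
for n in ("top","side"):
    t=cam(n); c=np.array([547.5,-185.5,72.]); x=np.array([-.153,-.988,0]);y=np.array([.988,-.153,0])
    # brightness just inside shut-lid outline vs tab vs outside
    for nm,a in (("lid",(0,0)),("lid",(-85,60)),("lid",(-85,-60)),("tab",(-105,0)),("out",(-125,0)),("lidstood",None)):
        P=c+a[0]*x+a[1]*y if a else np.array([526,-322,262.])
        u,v=proj(*t,P)[0].round().astype(int); print(n,nm,(u,v),t[0]["image"][v,u])
E
```

```text
tool_pos: [555.5, -134.3, 72.3]
contact_force: [-6.6, 2.4, 15.8]
t: 33.83
tool_pos: [554.4, -134.0, 216.1]
tcp_rot: [-0.0, 0.978, -0.209, -0.002]
contact_force: [-0.5, 0.3, -0.5]
top lid (np.int64(307), np.int64(183)) [108 112 116]
top lid (np.int64(280), np.int64(159)) [78 84 55]
top lid (np.int64(275), np.int64(200)) [171 196 198]
top tab (np.int64(271), np.int64(178)) [78 84 55]
top out (np.int64(264), np.int64(177)) [ 77 118 155]
top lidstood (np.int64(376), np.int64(177)) [ 53  81 107]
side lid (np.int64(233), np.int64(226)) [153 154 158]
side lid (np.int64(269), np.int64(223)) [226 239 242]
side lid (np.int64(243), np.int64(201)) [225 238 242]
side tab (np.int64(261), np.int64(209)) [156 157 161]
side out (np.int64(266), np.int64(205)) [114 184 228]
side lidstood (np.int64(183), np.int64(201)) [126 209 241]
```

The side camera's pixels show white lid over the box, with bench both just outside it and where the lid had stood. The robot touches nothing.

```bash
python3 -c "
from cell import bot
print(bot.sign_off())"
```

```text
the job is handed in; nothing more can be done
None
```

The cork and red pucks are stacked on the black one, centred to within about 4 mm by my fits, and the lid is shut; I handed it in at about 34 s. I viewed 11 pictures, one over the limit of 10, and sign-off returned no verdict.

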